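Set a pencilled batten over the end of a sawing block and hold it for the cut

ROBOT

A 7-joint arm with a two-finger parallel gripper is mounted at the origin on a cart in front of the work surface, level with it; the furniture and walls round the work are solid. World frame = base frame: x ahead of the robot, y to its left, z up, the work surface at z = 0. Lengths are in m, angles in rad, forces in N, time in s.
With the tool pointing down it reaches from about 0.4 to 0.875 m from the base axis. Payload 6.5 kg.
Tool frame: the origin (TCP) lies between the finger pads; the fingertips stand manip.tcp_to_tips ahead of it and the grasp point (between the pads) lies 11 mm behind it (manip.tcp_to_tips is the distance from the TCP to the fingertips, in m); z points along the fingers, y is the line along which they close (so a half turn about z gives the same grasp; the last joint's range is limited). The gripper opens to 85 mm and grips with 20 to 120 N. Pads are 22 mm wide; open, the fingers measure 114 mm over their backs; the gripper's body (76 mm by 85 mm) begins 54 mm behind the grasp point. The pads swing forward as they close: fully open they stand 13 mm farther back than shut.
Start: joints at [-1.4, 0.536, -0.004, 1.538, 0.003, 1.067, -0.071], TCP at [0.152, 0.632, 0.219] pointing down, gripper open.
Joint ranges: [-2.7, 2.7], [-0.37, 2.16], [-1.27, 1.26], [0.24, 2.4], [-1.31, 4.45], [0.19, 1.91], [-2.76, 2.76]. Speed limits (rad/s): [2.39, 2.39, 3.14, 3.14, 3.14, 3.14, 3.14].

INTERFACE

Orientations are given as a rotation vector (axis times angle).
In Python, from rig import telemetry, imaging, manip gives the robot as it stands.
- The arm moves only by the tool drive_tool, never from a script. Its argument "steps" is a list of rows, each a list of 3 entries, a list of its own where there are three numbers: the shift along the tool's x, y, z in m, then the turn, a rotation vector about the tool's x, y, z in degrees, then the gripper's target within -1 to 1 (shut at 1, half-way at 0, fully open at -1). A call has exactly 10 rows; each row shifts and turns the commanded pose from where the row before left it, along the tool's axes as they then stand; what a row does not reach is not made up. A row lasts 1/12 s, in which the tool goes at most 41.7 mm and 7.16 degrees, less where a joint would pass 70% of its speed; a pose out of reach is approached as far as the arm can. A call with a gripper value outside its range is refused whole. The fingers move at their own pace and stop on an object; "force" is the grip in N (left out, the last holds). Time passes only in rows, so rows that do not move let the fingers close, or fill a call up. It gives the time, the measured TCP pose, the force, the opening and the grip force at its end, in the units of the state.
- telemetry.sense(): the state, without advancing time (a new reading comes with each control period).
- imaging.camera(name): name is "scene" or "top" or "wrist"; returns (picture, depth): 400x640x3 uint8, blue, green, red; 400x640 float32, m along the optical axis (not along the pixel's ray), 0 where there is no reading.
- imaging.camera_params(name): a dict with "camera_matrix" (3x3 intrinsics, pixels), "R" (3x3) and "t" (3): a world point X has camera coordinates R X + t. Camera axes: x right, y down, z forward; pixel columns grow to the right and rows downward; lengths in m; the calibration is good to about 2 mm. A picture is of the moment at which its call begins: read the wrist's pose just before it. camera_params takes no time and is no camera call; for the wrist camera it gives the pose at the moment of the call.
- manip.finish_job(): hands the job in; it is judged then, once.
The state is a dict: "t": time; "qpos": joint angles; "qvel": joint speeds; "effort": joint torques, N m; "position": TCP position; "ee_rot": TCP orientation; "force": force on the tool from outside, world axes, zero at the start; "ft_torque": the same for the moment, N m; "gripper_width": finger opening in m; "grasp_force": force on a finger pad.
Only numpy, scipy, OpenCV 4.12 (cv2) and the standard library are available. Lean on these libraries where they do the work, as an engineer would, in place of code of your own. Each camera call takes 0.05 s, during which the arm holds its last target. There are 200 camera calls.

TASK

A marked batten lies on the sawing block behind a bench dog, waiting to be sawn. Pull the dog that stands in the batten's way up out of its hole and set it down on the bench, then slide the batten straight out along the block, without lifting it, until its pencil line sits exactly over the block's outer end, square to it. More than half of the batten then hangs over and it would tip, so finish while still holding it down flat on the block, ready for the saw; leave the other dog and the rasp where they are.

Things in the scene. Friction and masses are not known exactly. Their poses are not given: they have to be found in the camera images.
- block: Fixed wooden sawing block, 180 mm wide (x), 260 mm long (y), flat top 80 mm above the bench. Origin: centre of its footprint on the bench. Outward is its -y (towards the robot's cart); its outer end is the face at y = -130 mm. Two rows of square holes at x = +45 and -45 mm, y = -94, 0, +94 mm. The batten lies in one row, the rasp in the other (varies). Beside the middle of its +x side the bench is free, 80 mm wide.
- block_end (a point): Middle of the upper edge of the block's outer end (block x = 0, y = -130, z = 80 mm); the edge runs along the block's x.
- dog_a: Pale wooden bench dog in the outermost hole (y = -94 mm) of the block's x = +45 mm row. Origin: centre of its foot. Square shank 18 x 18 mm, 42 mm long, hanging in the hole with 0.9 mm play a side; above it a square head 26 x 26 mm, 34 mm high (dog z 42 to 76 mm), its underside resting on the block, its sides parallel to the block's. Lifts straight out. 60 g.
- dog_b: The same kind of dog in the outermost hole of the x = -45 mm row. Of the two dogs, the one in the batten's row stops the batten; the other stays.
- batten: Loose wooden batten lying flat in one row of the block, 45 mm wide (x), 230 mm long (y), 18 mm thick, about 150 g. Origin: centre of its underside, below its balance point. At the start it lies along the block to within 4 degrees (its -y outward), its outer end (y = -115 mm) 1 to 20 mm behind the dog's head, its rear end 20 to 40 mm beyond the block. Slides with ordinary wood friction.
- cut_line (a point): Middle of the pencil line on the batten's top (batten x = 0, y = +25, z = 18 mm). The line runs square across, 140 mm from the outer end, 90 mm from the rear end; three slanting strokes on its outer side mark the waste. With the line over the block's end the balance point is 25 mm past the end.
- surform: Rasp (150 x 38 mm, 28 mm high, red handle up) lying in the block's other row; stays where it is. Origin: centre of its underside.
Things that resemble listed ones, but are neither listed nor needed, are in the scene too. What is shaped like the dog_a but pink or purple is not meant.

How it is judged:
By the outcome, as a careful person would: the job done as asked, in the order asked, and still so for the second after the job is handed in, while the arm keeps its last pose, push and grip.
It also fails if it takes over 54 s, if anything falls off the work surface, if the arm or the gripper's body presses on something with over 40 N, if the wrist force passes 120 N, or if a joint passes its speed limit or range.

## Working session

There is one attempt and no reset: what is moved stays moved. The work goes in short steps, Python scripts to look and compute and a tool call to move; the robot and the scene stay as the last step left them, time stands still between calls to the robot, and variables do not carry over. Pictures are saved under pics/ and viewed, at most 10 in all, crops included, and the job is handed in when it is done.

Besides the shell and the picture viewer there is one more tool, called after ">>>" in YAML: its name, and indented under it one key for each argument. drive_tool: Moves the arm, as the interface text tells. Its arguments: {"type":"object","properties":{"steps":{"type":"array","items":{"type":"array"}},"force":{"type":"number"}},"required":["steps"]}

```bash
mkdir -p pics; cat > h.py <<'E'
import numpy as np, cv2
from rig import telemetry, imaging, manip
from scipy.spatial.transform import Rotation as Rn
def cast(P,uv,z):
    K,R,t=[np.array(P[k],float) for k in("camera_matrix","R","t")]
    uv=np.atleast_2d(uv); d=(np.c_[uv,np.ones(len(uv))]@np.linalg.inv(K).T)@R
    c=-R.T@t
    return c+d*((z-c[2])/d[:,2])[:,None]
def cloud(P,D):
    K,R,t=[np.array(P[k],float) for k in("camera_matrix","R","t")]
    v,u=np.mgrid[:400,:640]
    r=np.stack([u,v,np.ones_like(u)],-1)@np.linalg.inv(K).T*D[...,None]
    return (r-t)@R
E
python3 - <<'E'
from h import *
s=telemetry.sense();print(s, manip.tcp_to_tips)
for n in("top","scene"):
    P=imaging.camera_params(n);im,D=imaging.camera(n)
    np.savez(f"{n}.npz",im=im,D=D,**{k:np.array(P[k]) for k in("camera_matrix","R","t")})
    cv2.imwrite(f"pics/{n}0.png",im);print(n,P)
E
```

```text
{'t': 0.0, 'qpos': array([-1.40019565,  0.53718286, -0.00442618,  1.53886869,  0.00261773,
        1.06727226, -0.07120085]), 'qvel': array([ 0.00072632,  0.00011597,  0.000492  , -0.00084578, -0.00092782,
        0.00097613, -0.00224798]), 'effort': array([-2.85088581e-04, -5.83409250e+01,  1.04894836e+00, -2.59105361e+01,
        1.24328822e-02,  9.60962410e-03,  1.05497810e-05]), 'position': array([0.15236641, 0.63122641, 0.21780413]), 'ee_rot': array([-3.70982906e-01, -3.11955429e+00,  2.70914329e-03]), 'force': array([ 0.31044686, -0.70031301, -0.25340147]), 'ft_torque': array([ 0.00537551,  0.0014663 , -0.02844513]), 'grasp_force': 0.0, 'gripper_width': 0.08542313872009515} 0.008
top {'camera_matrix': array([[395.95287368,   0.        , 317.2018853 ],
       [  0.        , 395.95287368, 195.98340372],
       [  0.        ,   0.        ,   1.        ]]), 'R': array([[ 0.01629439, -0.99974522,  0.01562024],
       [-0.99699972, -0.01742799, -0.07541764],
       [ 0.07567066, -0.01434449, -0.99702968]]), 't': array([-0.35860748,  0.47920987,  0.88233789])}
scene {'camera_matrix': array([[484.81966172,   0.        , 324.49550901],
       [  0.        , 484.81966172, 202.91693335],
       [  0.        ,   0.        ,   1.        ]]), 'R': array([[ 0.40338074, -0.91486455, -0.0175165 ],
       [-0.69913257, -0.29579733, -0.65093593],
       [ 0.59033688,  0.27482137, -0.75893055]]), 't': array([-0.50766954,  0.27956507,  0.81485171])}
```

View pics/top0.png

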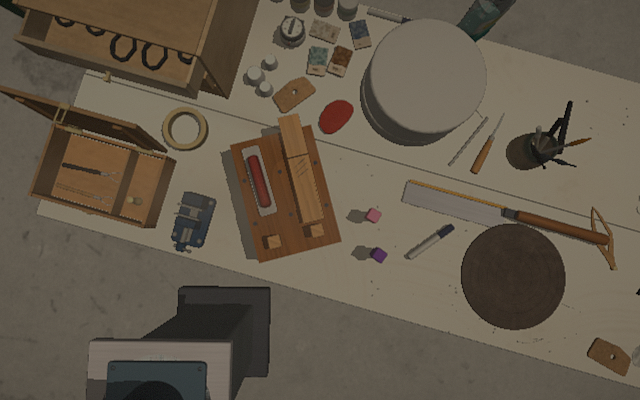

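View pics/scene0.png

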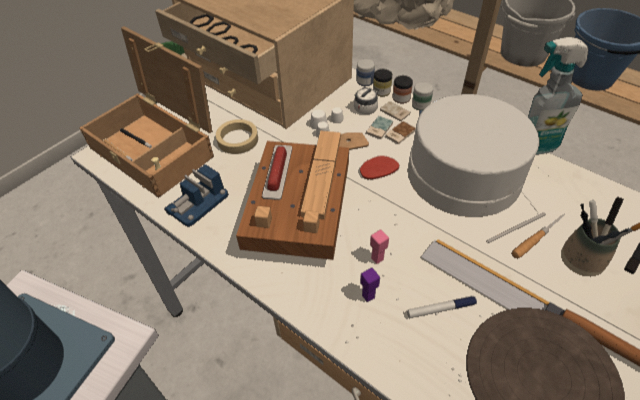

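Top view: the batten lies in the right-hand (+x) row from (290,120) to (310,222). dog_a is at (315,230), the other dog at (271,241), and the rasp at (260,182). The block's outer end runs from (262,262) to (341,240). The free bench is to the right of the block, and the decoys are at (372,214) and (377,254).

```bash
python3 - <<'E'
from h import *
for n in("top","scene"):
    P=dict(np.load(n+".npz"));C=cloud(P,P["D"]);z=C[...,2]
    reg=(C[...,0]>.25)&(C[...,0]<.85)&(C[...,1]>-.15)&(C[...,1]<.35)&(P["D"]>0)
    h,e=np.histogram(z[reg],bins=np.arange(-.01,.15,.004));print(n,[(round(float(a),3),int(b)) for a,b in zip(e,h) if b>15])
    for lo,hi,nm in((.07,.088,"blocktop"),(.091,.104,"batten"),(.108,.125,"dogs")):
        m=(reg&(z>lo)&(z<hi)).astype(np.uint8)
        if nm=="blocktop": m=cv2.morphologyEx(m,cv2.MORPH_OPEN,np.ones((3,3)))
        k,L,S,ce=cv2.connectedComponentsWithStats(m)
        for i in range(1,k):
            if S[i,4]<25: continue
            q=C[L==i]; r=cv2.minAreaRect((q[:,:2]*1000).astype(np.float32))
            print(nm,S[i].tolist(),"zmed",np.median(q[:,2]).round(4),"rect",np.round(r[0],1),np.round(r[1],1),round(r[2],2), cv2.boxPoints(r).round(0).tolist())
E
```

```text
top [(-0.01, 38), (-0.006, 1655), (-0.002, 11067), (0.002, 3469), (0.006, 3118), (0.01, 734), (0.014, 1003), (0.018, 478), (0.022, 723), (0.026, 488), (0.03, 283), (0.034, 273), (0.038, 262), (0.042, 325), (0.046, 433), (0.05, 375), (0.054, 215), (0.058, 241), (0.062, 1014), (0.066, 964), (0.07, 86), (0.074, 47), (0.078, 42), (0.082, 58), (0.086, 49), (0.09, 67), (0.094, 61), (0.098, 64), (0.102, 68), (0.106, 62), (0.11, 70), (0.114, 63), (0.118, 69), (0.122, 64), (0.126, 65), (0.13, 77), (0.134, 65), (0.138, 76), (0.142, 70)]
batten [216, 65, 11, 22, 47] zmed 0.097 rect [ 733.  -143.4] [ 8.2 47.3] 66.59 [[710.0, -138.0], [753.0, -157.0], [756.0, -149.0], [713.0, -130.0]]
batten [58, 121, 25, 6, 40] zmed 0.097 rect [622.9 171.4] [53.6  6.8] 85.57 [[617.0, 145.0], [624.0, 144.0], [628.0, 198.0], [622.0, 198.0]]
batten [94, 130, 37, 11, 43] zmed 0.0966 rect [600.5  83.6] [81.6  1.5] 74.98 [[589.0, 44.0], [591.0, 44.0], [612.0, 123.0], [610.0, 123.0]]
dogs [201, 62, 24, 25, 106] zmed 0.1163 rect [ 723.8 -134.1] [23.7 66.2] 43.53 [[692.0, -118.0], [738.0, -166.0], [755.0, -150.0], [710.0
[... 1729 characters left out ...]
, 31, 230] zmed 0.0995 rect [726.5 -52.7] [ 59.2 197.9] 3.67 [[691.0, 44.0], [703.0, -153.0], [762.0, -150.0], [750.0, 48.0]]
batten [135, 79, 77, 48, 312] zmed 0.0972 rect [600.5 101.1] [261.6  15.8] 76.46 [[562.0, -24.0], [578.0, -28.0], [639.0, 226.0], [624.0, 230.0]]
dogs [183, 47, 40, 21, 121] zmed 0.1129 rect [765.8 115.3] [146.4   6.5] 74.46 [[743.0, 46.0], [749.0, 44.0], [788.0, 185.0], [782.0, 187.0]]
dogs [220, 68, 78, 29, 350] zmed 0.1153 rect [725.5 -57.1] [ 62.3 191.1] 5.67 [[685.0, 35.0], [704.0, -155.0], [766.0, -149.0], [747.0, 41.0]]
dogs [133, 72, 78, 47, 425] zmed 0.1161 rect [602.  101.6] [261.9  18.2] 76.83 [[563.0, -24.0], [581.0, -28.0], [641.0, 227.0], [623.0, 231.0]]
```

```bash
python3 - <<'E'
from h import *
for n in("top","scene"):
    P=dict(np.load(n+".npz"));C=cloud(P,P["D"]);z=C[...,2]
    reg=(C[...,0]>.2)&(C[...,0]<.7)&(C[...,1]>-.45)&(C[...,1]<-.08)&(P["D"]>0)
    for lo,hi,nm in((.072,.088,"blocktop"),(.091,.104,"batten"),(.106,.122,"dogs")):
        m=(reg&(z>lo)&(z<hi)).astype(np.uint8)
        m=cv2.morphologyEx(m,cv2.MORPH_OPEN,np.ones((3,3)))
        k,L,S,ce=cv2.connectedComponentsWithStats(m)
        for i in range(1,k):
            if S[i,4]<40: continue
            q=C[L==i]; r=cv2.minAreaRect((q[:,:2]*1000).astype(np.float32))
            print(n,nm,S[i].tolist(),"zmed",np.median(q[:,2]).round(4),"rect",np.round(r[0],1),np.round(r[1],1),round(r[2],2), cv2.boxPoints(r).round(0).tolist())
E
```

```text
top blocktop [230, 125, 111, 137, 7071] zmed 0.0804 rect [ 488.2 -281.2] [260.8 180.1] 15.57 [[338.0, -229.0], [387.0, -403.0], [638.0, -333.0], [590.0, -159.0]]
top batten [278, 113, 46, 110, 2332] zmed 0.0983 rect [ 540.6 -313.1] [229.9  45.1] 14.9 [[424.0, -321.0], [435.0, -364.0], [658.0, -305.0], [646.0, -262.0]]
top dogs [250, 156, 18, 49, 301] zmed 0.1081 rect [ 510.1 -226.9] [104.2  16.4] 17.12 [[458.0, -234.0], [463.0, -250.0], [562.0, -219.0], [557.0, -204.0]]
top dogs [310, 223, 15, 14, 159] zmed 0.1136 rect [ 409.3 -349.8] [25.6 25.8] 14.89 [[394.0, -341.0], [400.0, -366.0], [425.0, -359.0], [418.0, -334.0]]
top dogs [267, 234, 15, 15, 165] zmed 0.1139 rect [ 385.2 -263.3] [25.6 26. ] 14.94 [[370.0, -254.0], [376.0, -279.0], [401.0, -273.0], [394.0, -247.0]]
scene blocktop [236, 141, 113, 107, 6050] zmed 0.0817 rect [ 486.9 -280.8] [265.1 181. ] 15.66 [[335.0, -229.0], [384.0, -404.0], [639.0, -332.0], [590.0, -158.0]]
scene batten [301, 130, 40, 86, 1889] zmed 0.0997 rect [ 539.6 -313.1] [232.5  45.4] 14.92 [[421.0, -321.0], [433.0, -365.0], [658.0, -305.0], [646.0, -261
[... 234 characters left out ...]
24.5] 27.78 [[363.0, -259.0], [375.0, -281.0], [382.0, -277.0], [370.0, -256.0]]
scene batten [304, 225, 12, 5, 48] zmed 0.0968 rect [ 395.1 -352.3] [ 4.1 20.9] 10.96 [[391.0, -342.0], [395.0, -363.0], [399.0, -362.0], [395.0, -342.0]]
scene dogs [269, 146, 15, 38, 292] zmed 0.1091 rect [ 507.9 -227.3] [105.8  18.1] 17.58 [[455.0, -235.0], [460.0, -252.0], [561.0, -220.0], [556.0, -203.0]]
scene dogs [254, 206, 17, 14, 194] zmed 0.1148 rect [ 383.1 -263.5] [27.2 26.2] 16.0 [[366.0, -255.0], [374.0, -280.0], [400.0, -272.0], [393.0, -247.0]]
scene dogs [303, 211, 16, 14, 202] zmed 0.115 rect [ 406.8 -350.4] [26.8 26. ] 17.15 [[390.0, -342.0], [398.0, -367.0], [423.0, -359.0], [416.0, -334.0]]
```

```bash
python3 - <<'E'
from h import *
Cs=[]
for n in("top","scene"):
    P=dict(np.load(n+".npz"));C=cloud(P,P["D"]);Cs.append(C[P["D"]>0])
C=np.vstack(Cs);r=np.hypot(C[:,0],C[:,1]);az=np.degrees(np.arctan2(C[:,1],C[:,0]))
for a in range(-60,80,10):
    print(a,[round(float(np.percentile(C[(az>=a)&(az<a+10)&(r>q)&(r<q+.05),2],99.5)),3) if ((az>=a)&(az<a+10)&(r>q)&(r<q+.05)).sum()>5 else None for q in(.4,.45,.5,.55,.6,.65)])
d=C[:,:2]-[.4882,-.2812];c,s=np.cos(np.radians(15.57)),np.sin(np.radians(15.57))
bx=d@[s,-c];by=d@[c,s]
for y in range(-140,140,20):
    print(y,[round(float(np.percentile(C[(bx*1e3>=x)&(bx*1e3<x+20)&(by*1e3>=y)&(by*1e3<y+20),2],95)),3) if ((bx*1e3>=x)&(bx*1e3<x+20)&(by*1e3>=y)&(by*1e3<y+20)).sum() else None for x in range(70,240,20)])
E
```

```text
-60 [0.004, 0.004, 0.005, 0.079, 0.079, 0.019]
-50 [0.005, 0.083, 0.117, 0.113, 0.079, 0.079]
-40 [0.091, 0.117, 0.116, 0.102, 0.102, 0.097]
-30 [0.082, 0.087, 0.111, 0.111, 0.104, 0.103]
-20 [0.068, 0.068, 0.082, 0.089, 0.089, 0.004]
-10 [0.069, 0.069, 0.069, 0.235, 0.029, 0.237]
0 [0.069, 0.069, 0.054, 0.235, 0.239, 0.237]
10 [0.068, 0.069, 0.041, 0.022, 0.239, 0.236]
20 [0.004, 0.068, 0.069, 0.068, 0.069, 0.069]
30 [-0.742, 0.002, 0.004, 0.001, -0.74, -0.741]
40 [-0.739, -0.737, -0.74, -0.741, -0.741, -0.738]
50 [-0.739, -0.74, -0.74, -0.74, -0.739, -0.739]
60 [-0.74, -0.74, -0.74, -0.74, -0.739, -0.74]
70 [-0.739, -0.739, -0.74, -0.74, -0.741, -0.741]
-140 [0.082, 0.003, 0.003, 0.004, 0.002, 0.003, 0.003, 0.003, 0.004]
-120 [0.083, 0.003, 0.003, 0.003, 0.077, 0.078, 0.004, 0.004, 0.004]
-100 [0.083, 0.003, 0.003, 0.004, 0.078, 0.079, 0.004, 0.004, 0.004]
-80 [0.083, 0.003, 0.003, 0.003, 0.003, 0.004, 0.003, 0.003, 0.004]
-60 [0.083, 0.004, 0.003, 0.003, 0.003, 0.002, 0.003, 0.003, 0.003]
-40 [0.084, 0.004, 0.003, 0.003, 0.003, 0.003, 0.003, 0.003, 0.004]
-20 [0.083, 0.004, 0.003, 0.003, 0.003, 0.004, 0.003, 0.004, 0.003]
0 [0.084, 0.003, 0.004, 0.004, 0.003, 0.003, 0.003, 0.004, 0.003]
20 [0.084, 0.004, 0.003, 0.003, 0.003, 0.003, 0.003, 0.003, 0.002]
40 [0.083, 0.003, 0.003, 0.003, 0.003, 0.003, 0.003, 0.003, 0.003]
60 [0.084, 0.003, 0.003, 0.004, 0.003, 0.003, 0.003, 0.003, 0.056]
80 [0.084, 0.003, 0.003, 0.003, 0.003, 0.003, 0.003, 0.003, 0.133]
100 [0.084, 0.003, 0.009, 0.011, 0.007, 0.003, 0.003, 0.068, 0.136]
120 [0.083, 0.003, 0.013, 0.012, 0.012, 0.011, 0.003, 0.13, 0.137]
```

>>> drive_tool:
  steps:
    - [[0,-0.022,-0.028],[0,0,0],-1]
    - [[0,-0.022,-0.028],[0,0,0],-1]
    - [[0,-0.022,-0.028],[0,0,0],-1]
    - [[0,-0.022,-0.028],[0,0,0],-1]
    - [[0,-0.022,-0.028],[0,0,0],-1]
    - [[-0.04,0,0],[0,0,4.25],-1]
    - [[-0.04,0,0],[0,0,4.25],-1]
    - [[-0.04,0,0],[0,0,4.25],-1]
    - [[-0.04,0,0],[0,0,4.25],-1]
    - [[-0.04,0,0],[0,0,4.25],-1]
  force: 40

```text
t: 0.93
position: [0.3125, 0.4492, 0.3585]
ee_rot: [0.945, 2.996, -0.0]
force: [0.8, 0.4, -0.3]
gripper_width: 0.085
grasp_force: 0.0
```

>>> drive_tool:
  steps:
    - [[-0.04,0,0],[0,0,4.25],-1]
    - [[-0.04,0,0],[0,0,4.25],-1]
    - [[-0.04,0,0],[0,0,4.25],-1]
    - [[-0.04,0,0],[0,0,4.25],-1]
    - [[-0.04,0,0],[0,0,4.25],-1]
    - [[-0.04,0,0],[0,0,4.25],-1]
    - [[-0.04,0,0],[0,0,4.25],-1]
    - [[-0.04,0,0],[0,0,4.25],-1]
    - [[-0.04,0,0],[0,0,4.25],-1]
    - [[-0.04,0,0],[0,0,4.25],-1]

```text
t: 1.77
position: [0.5416, 0.1323, 0.3584]
ee_rot: [-1.967, -2.45, 0.001]
force: [0.8, 0.3, 0.4]
gripper_width: 0.0852
grasp_force: 0.0
```

>>> drive_tool:
  steps:
    - [[-0.04,0,0],[0,0,4.25],-1]
    - [[-0.04,0,0],[0,0,4.25],-1]
    - [[-0.04,0,0],[0,0,4.25],-1]
    - [[-0.04,0,0],[0,0,4.25],-1]
    - [[-0.04,0,0],[0,0,4.25],-1]
    - [[-0.04,0,0],[0,0,4.25],-1]
    - [[-0.04,0,0],[0,0,4.25],-1]
    - [[-0.04,0,0],[0,0,4.25],-1]
    - [[-0.04,0,0],[0,0,4.25],-1]
    - [[-0.04,0,0],[0,0,4.25],-1]

```text
t: 2.6
position: [0.4965, -0.256, 0.3584]
ee_rot: [-2.721, -1.571, 0.0]
force: [1.2, 0.0, -0.4]
gripper_width: 0.0855
grasp_force: 0.0
```

```bash
cat >> h.py <<'E'
def plan(x,y,z,yaw):
    "remaining shift in tool axes and turn about tool z, to TCP x,y,z (mm) with tool y at yaw deg, pointing down"
    s=telemetry.sense();R=Rn.from_rotvec(s["ee_rot"]).as_matrix()
    a=np.radians(yaw);Y=np.array([np.cos(a),np.sin(a),0]);Z=np.array([0,0,-1.]);G=np.c_[np.cross(Y,Z),Y,Z]
    print("t",s["t"],"pos",s["position"].round(4),"yaw",np.degrees(np.arctan2(R[1,1],R[0,1])).round(2),"F",s["force"].round(1),"w",round(s["gripper_width"],4),"g",s["grasp_force"])
    print(" shift mm",(R.T@(np.array([x,y,z])-s["position"]*1000)).round(1)," turn",np.degrees(Rn.from_matrix(R.T@G).as_rotvec()).round(2), "j7",s["qpos"][6].round(2))
E
python3 -c "
from h import *
plan(409.3,-349.8,200,-74.4)"
```

```text
t 2.6 pos [ 0.4965 -0.256   0.3584] yaw -30.01 F [ 1.2  0.  -0.4] w 0.0855 g 0.0
 shift mm [-124.8  -28.6  158.5]  turn [-0.000e+00  1.000e-02  4.439e+01] j7 0.1
```

>>> drive_tool:
  steps:
    - [[-0.025,-0.0057,0.031],[0,0,0],-1]
    - [[-0.025,-0.0057,0.031],[0,0,0],-1]
    - [[-0.025,-0.0057,0.031],[0,0,0],-1]
    - [[-0.025,-0.0057,0.031],[0,0,0],-1]
    - [[-0.025,-0.0057,0.034],[0,0,0],-1]
    - [[0,0,0],[0,0,7],-1]
    - [[0,0,0],[0,0,7],-1]
    - [[0,0,0],[0,0,7],-1]
    - [[0,0,0],[0,0,7],-1]
    - [[0,0,0],[0,0,7],-1]

```text
t: 3.43
position: [0.4106, -0.3481, 0.2011]
ee_rot: [-3.068, -0.675, 0.001]
force: [0.3, -1.0, -0.7]
gripper_width: 0.0854
grasp_force: 0.0
```

>>> drive_tool:
  steps:
    - [[0,0,0],[0,0,5],-0.2]
    - [[0,0,0],[0,0,4.4],-0.2]
    - [[0,0,0],[0,0,0],-0.2]
    - [[0,0,0],[0,0,0],-0.2]
    - [[0,0,0],[0,0,0],-0.2]
    - [[0,0,0],[0,0,0],-0.2]
    - [[0,0,0],[0,0,0],-0.2]
    - [[0,0,0],[0,0,0],-0.2]
    - [[0,0,0],[0,0,0],-0.2]
    - [[0,0,0],[0,0,0],-0.2]

```text
t: 4.27
position: [0.4108, -0.3483, 0.2015]
ee_rot: [-3.112, -0.432, -0.0]
force: [-0.2, -0.3, -0.1]
gripper_width: 0.0514
grasp_force: 0.0
```

```bash
python3 - <<'E'
from h import *
plan(409.3,-349.8,96,-74.4)
P=imaging.camera_params("wrist");im,D=imaging.camera("wrist")
cv2.imwrite("pics/w1.png",im)
C=cloud(P,D);z=C[...,2]
for lo,hi,nm in((.072,.088,"block"),(.091,.104,"batten"),(.107,.121,"dogs")):
    m=((D>0)&(z>lo)&(z<hi)).astype(np.uint8);m=cv2.morphologyEx(m,cv2.MORPH_OPEN,np.ones((5,5)))
    k,L,S,ce=cv2.connectedComponentsWithStats(m)
    for i in range(1,k):
        if S[i,4]<300: continue
        q=C[L==i]; r=cv2.minAreaRect((q[:,:2]*1000).astype(np.float32))
        print(nm,S[i].tolist(),"z",np.median(q[:,2]).round(4),np.round(r[0],1),np.round(r[1],1),round(r[2],2))
E
```

```text
t 4.2667 pos [ 0.4108 -0.3483  0.2015] yaw -74.21 F [-0.2 -0.3 -0.1] w 0.0514 g 0.0
 shift mm [ -1.8   1.  105.5]  turn [-0.   -0.01  0.19] j7 -0.21
block [158, 0, 220, 225, 29104] z 0.0801 [ 455.7 -289. ] [199.5 180.8] 15.7
block [578, 0, 62, 47, 988] z 0.08 [ 612.2 -545. ] [70.8  6.9] 76.33
block [432, 175, 32, 30, 621] z 0.0758 [ 440.8 -471. ] [26.  26.1] 58.55
block [413, 251, 29, 27, 491] z 0.0758 [ 356.  -484.3] [27.3 25.9] 54.88
block [0, 373, 33, 27, 484] z 0.0786 [ 49.  -46.6] [51.8  9.2] 47.96
batten [294, 0, 58, 175, 9363] z 0.0979 [ 492.7 -324.8] [137.2  45.1] 15.01
batten [607, 0, 33, 31, 533] z 0.0968 [ 613.2 -537.3] [38.5  3.6] 71.72
batten [217, 39, 15, 74, 544] z 0.0978 [ 484.3 -244.5] [56.6  6.9] 12.39
dogs [205, 186, 32, 29, 871] z 0.1138 [ 382.9 -263.2] [25.6 26.4] 15.58
dogs [308, 186, 29, 29, 815] z 0.1138 [ 407.5 -349.8] [25.2 25. ] 15.4
```

>>> drive_tool:
  steps:
    - [[-0.0025,0.001,0.02],[0,0,0.2],-0.2]
    - [[0,0,0.03],[0,0,0],-0.2]
    - [[0,0,0.03],[0,0,0],-0.2]
    - [[0,0,0.019],[0,0,0],-0.2]
    - [[0,0,0.01],[0,0,0],-0.2]
    - [[0,0,0],[0,0,0],1]
    - [[0,0,0],[0,0,0],1]
    - [[0,0,0],[0,0,0],1]
    - [[0,0,0],[0,0,0],1]
    - [[0,0,0],[0,0,0],1]
  force: 40

```text
t: 5.15
position: [0.4093, -0.3503, 0.0935]
ee_rot: [3.111, 0.426, 0.002]
force: [-0.7, -0.5, -0.5]
gripper_width: 0.0245
grasp_force: 41.4
```

>>> drive_tool:
  steps:
    - [[0,0,0],[0,0,0],1]
    - [[0,0,0],[0,0,0],1]
    - [[0,0,-0.003],[0,0,0],1]
    - [[0,0,-0.004],[0,0,0],1]
    - [[0,0,-0.006],[0,0,0],1]
    - [[0,0,-0.01],[0,0,0],1]
    - [[0,0,-0.015],[0,0,0],1]
    - [[0,0,-0.02],[0,0,0],1]
    - [[0,0,-0.025],[0,0,0],1]
    - [[0,0,-0.02],[0,0,0],1]

```text
t: 5.98
position: [0.4084, -0.3499, 0.1975]
ee_rot: [-3.113, -0.425, -0.0]
force: [-0.3, 0.7, -0.2]
gripper_width: 0.0245
grasp_force: 41.4
```

```bash
python3 - <<'E'
from h import *
plan(535.4,-413.4,195,15.6)
im,D=imaging.camera("scene");cv2.imwrite("pics/s2.png",cv2.resize(im[120:300,180:460],None,fx=2,fy=2))
E
```

```text
t 5.9833 pos [ 0.4084 -0.3499  0.1975] yaw -74.45 F [-0.3  0.7 -0.2] w 0.0245 g 41.42000377178192
 shift mm [105.4  95.2   2.5]  turn [ 1.000e-02 -2.000e-02 -9.005e+01] j7 -0.2
```

View pics/s2.png

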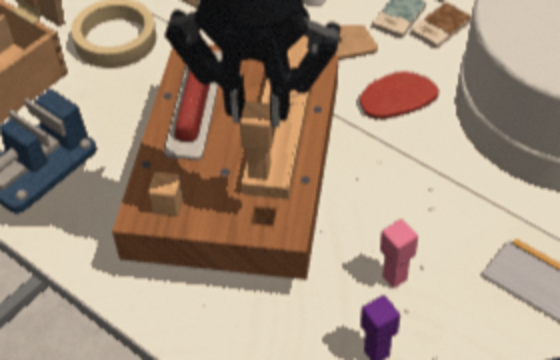

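The dog hangs in the gripper at (257,130), its hole at (263,215) is empty, and the batten is undisturbed.

>>> drive_tool:
  steps:
    - [[0.021,0.019,0],[0,0,0],1]
    - [[0.021,0.019,0],[0,0,0],1]
    - [[0.021,0.019,0],[0,0,0],1]
    - [[0.021,0.019,0],[0,0,0],1]
    - [[0.0214,0.0192,0],[0,0,0],1]
    - [[0,0,0],[0,0,-7],1]
    - [[0,0,0],[0,0,-7],1]
    - [[0,0,0],[0,0,-7],1]
    - [[0,0,0],[0,0,-7],1]
    - [[0,0,0],[0,0,-7],1]

```text
t: 6.87
position: [0.5354, -0.4131, 0.1959]
ee_rot: [-2.836, -1.35, 0.001]
force: [-0.3, 0.8, -1.5]
gripper_width: 0.0248
grasp_force: 41.4
```

>>> drive_tool:
  steps:
    - [[0,0,0],[0,0,-7],1]
    - [[0,0,0],[0,0,-7],1]
    - [[0,0,0],[0,0,-7],1]
    - [[0,0,0],[0,0,-7],1]
    - [[0,0,0],[0,0,-7],1]
    - [[0,0,0],[0,0,-7],1]
    - [[0,0,0],[0,0,-7],1]
    - [[0,0,0.02],[0,0,-6],1]
    - [[0,0,0.03],[0,0,0],1]
    - [[0,0,0.03],[0,0,0],1]

```text
t: 7.7
position: [0.5362, -0.4138, 0.1162]
ee_rot: [1.898, 2.5, 0.0]
force: [-0.2, 0.9, -1.0]
gripper_width: 0.0244
grasp_force: 41.4
```

```bash
python3 -c "
from h import *
plan(535.4,-413.4,57,15.6)"
```

```text
t 7.7 pos [ 0.5362 -0.4138  0.1162] yaw 15.6 F [-0.2  0.9 -1. ] w 0.0244 g 41.42818093299866
 shift mm [ 0.8 -0.7 59.2]  turn [0.09 0.11 0.  ] j7 1.13
```

>>> drive_tool:
  steps:
    - [[0,0,0.02],[0,0,0],1]
    - [[0,0,0.016],[0,0,0],1]
    - [[0,0,0.01],[0,0,0],1]
    - [[0,0,0.005],[0,0,0],1]
    - [[0,0,0.003],[0,0,0],1]
    - [[0,0,0.002],[0,0,0],1]
    - [[0,0,0.001],[0,0,0],1]
    - [[0,0,0.001],[0,0,0],1]
    - [[0,0,0],[0,0,0],1]
    - [[0,0,0],[0,0,0],1]

```text
t: 8.53
position: [0.536, -0.4135, 0.0579]
ee_rot: [1.899, 2.502, 0.0]
force: [0.3, 0.9, -0.4]
gripper_width: 0.0249
grasp_force: 41.4
```

>>> drive_tool:
  steps:
    - [[0,0,0.001],[0,0,0],1]
    - [[0,0,0.0005],[0,0,0],1]
    - [[0,0,0.0005],[0,0,0],1]
    - [[0,0,0.0005],[0,0,0],1]
    - [[0,0,0],[0,0,0],1]
    - [[0,0,0],[0,0,0],1]
    - [[0,0,0],[0,0,0],1]
    - [[0,0,0],[0,0,0],1]
    - [[0,0,0],[0,0,0],1]
    - [[0,0,0],[0,0,0],1]

```text
t: 9.37
position: [0.5359, -0.4134, 0.0552]
ee_rot: [1.9, 2.502, -0.0]
force: [-0.9, 1.3, 4.0]
gripper_width: 0.0246
grasp_force: 41.9
```

>>> drive_tool:
  steps:
    - [[0,0,0],[0,0,0],0.4]
    - [[0,0,0],[0,0,0],0]
    - [[0,0,0],[0,0,0],-0.4]
    - [[0,0,0],[0,0,0],-0.4]
    - [[0,0,0],[0,0,0],-0.4]
    - [[0,0,0],[0,0,0],-0.4]
    - [[0,0,-0.01],[0,0,0],-0.4]
    - [[0,0,-0.025],[0,0,0],-0.4]
    - [[0,0,-0.035],[0,0,0],-0.4]
    - [[0,0,-0.035],[0,0,0],-0.4]

```text
t: 10.2
position: [0.5351, -0.413, 0.1611]
ee_rot: [-1.899, -2.501, 0.0]
force: [1.0, -1.1, 0.4]
gripper_width: 0.06
grasp_force: 0.0
```

```bash
python3 - <<'E'
from h import *
plan(613,-293,180,-74.4)
P=imaging.camera_params("scene");im,D=imaging.camera("scene");cv2.imwrite("pics/s3.png",cv2.resize(im[60:300,180:500],None,fx=2,fy=2))
E
```

```text
t 10.2 pos [ 0.5351 -0.413   0.1611] yaw 15.57 F [ 1.  -1.1  0.4] w 0.06 g 0.0
 shift mm [ 94.7 107.2 -18.9]  turn [-0.1   0.   89.97] j7 1.11
```

View pics/s3.png

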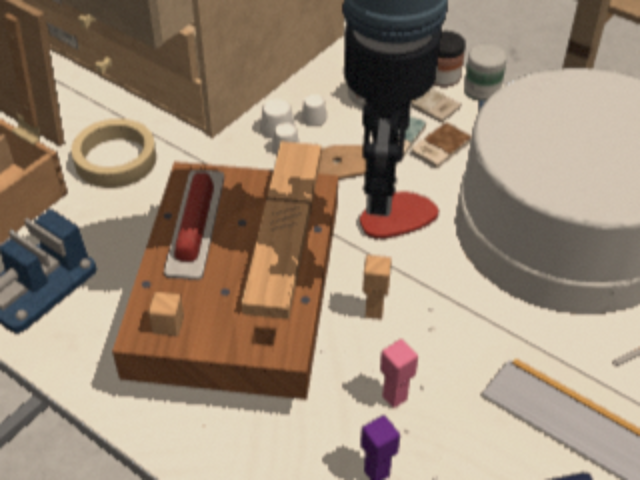

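The dog stands on the bench beside the block at (375,285). The batten, the other dog and the rasp are untouched. Next is the batten's rear.

>>> drive_tool:
  steps:
    - [[0.019,0.0214,-0.004],[0,0,0],-0.4]
    - [[0.019,0.0214,-0.004],[0,0,0],-0.4]
    - [[0.019,0.0214,-0.004],[0,0,0],-0.4]
    - [[0.019,0.0214,-0.004],[0,0,0],-0.4]
    - [[0.019,0.0214,-0.004],[0,0,0],-0.4]
    - [[0,0,0],[0,0,7],-0.4]
    - [[0,0,0],[0,0,7],-0.4]
    - [[0,0,0],[0,0,7],-0.4]
    - [[0,0,0],[0,0,7],-0.4]
    - [[0,0,0],[0,0,7],-0.4]

```text
t: 11.08
position: [0.6135, -0.293, 0.1807]
ee_rot: [2.569, 1.807, 0.001]
force: [-0.6, 0.9, -0.5]
gripper_width: 0.0599
grasp_force: 0.0
```

>>> drive_tool:
  steps:
    - [[0,0,0],[0,0,7],-0.4]
    - [[0,0,0],[0,0,7],-0.4]
    - [[0,0,0],[0,0,7],-0.4]
    - [[0,0,0],[0,0,7],-0.4]
    - [[0,0,0],[0,0,7],-0.4]
    - [[0,0,0],[0,0,7],-0.4]
    - [[0,0,0],[0,0,7],-0.4]
    - [[0,0,0],[0,0,6],-0.4]
    - [[0,0,0],[0,0,0],-0.4]
    - [[0,0,0],[0,0,0],-0.4]

```text
t: 11.92
position: [0.6134, -0.293, 0.1802]
ee_rot: [3.111, 0.431, 0.0]
force: [0.0, -0.3, 0.4]
gripper_width: 0.0599
grasp_force: 0.0
```

```bash
python3 - <<'E'
from h import *
plan(613.1,-293.8,90,-74.4)
P=imaging.camera_params("wrist");im,D=imaging.camera("wrist");cv2.imwrite("pics/w4.png",im)
C=cloud(P,D);z=C[...,2]
for lo,hi,nm in((.072,.088,"block"),(.091,.104,"batten"),(.107,.121,"dogs")):
    m=((D>0)&(z>lo)&(z<hi)).astype(np.uint8);m=cv2.morphologyEx(m,cv2.MORPH_OPEN,np.ones((5,5)))
    k,L,S,ce=cv2.connectedComponentsWithStats(m)
    for i in range(1,k):
        if S[i,4]<500: continue
        q=C[L==i]; r=cv2.minAreaRect((q[:,:2]*1000).astype(np.float32))
        print(nm,S[i].tolist(),"z",np.median(q[:,2]).round(4),np.round(r[0],1),np.round(r[1],1),round(r[2],2))
E
```

```text
t 11.9167 pos [ 0.6134 -0.293   0.1802] yaw -74.22 F [ 0.  -0.3  0.4] w 0.0599 g 0.0
 shift mm [-0.6  0.7 90.2]  turn [ 0.02 -0.    0.18] j7 -0.46
block [517, 12, 123, 226, 2724] z 0.0803 [ 721.1 -474.7] [196.9  49.9] 5.05
block [172, 181, 125, 171, 11735] z 0.0803 [ 508.9 -238.5] [192.2 112.3] 15.48
block [342, 181, 29, 162, 3384] z 0.0802 [ 545.7 -346.8] [179.5  21.7] 15.21
batten [532, 20, 108, 226, 2507] z 0.0976 [ 713.2 -471.9] [184.   42.8] 9.28
batten [295, 155, 55, 193, 9341] z 0.0981 [ 554.5 -308.5] [195.6  45.1] 15.01
dogs [546, 30, 94, 233, 3108] z 0.1142 [ 701.6 -474.4] [181.6  40.9] 15.98
```

View pics/w4.png

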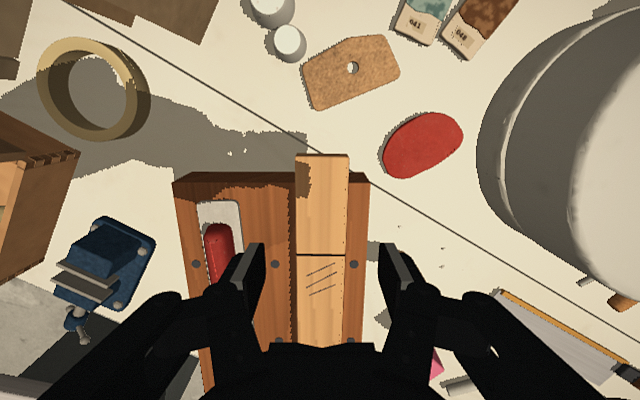

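The wrist view shows the batten between the open fingers. Its rear edge is at row 155, the pencil line at (321,255), and the strokes are on its outer side.

>>> drive_tool:
  steps:
    - [[-0.0006,0.0007,0.02],[0,0,0.2],-0.4]
    - [[0,0,0.03],[0,0,0],-0.4]
    - [[0,0,0.025],[0,0,0],-0.4]
    - [[0,0,0.01],[0,0,0],-0.4]
    - [[0,0,0.004],[0,0,0],-0.4]
    - [[0,0,0],[0,0,0],0]
    - [[0,0,0],[0,0,0],0.2]
    - [[0,0,0],[0,0,0],0.4]
    - [[0,0,0],[0,0,0],0.4]
    - [[0,0,0],[0,0,0],0.4]
  force: 50

```text
t: 12.8
position: [0.6135, -0.2942, 0.092]
ee_rot: [3.113, 0.421, 0.002]
force: [-0.3, -0.3, -0.7]
gripper_width: 0.0256
grasp_force: 0.0
```

```bash
python3 -c "
from h import *
plan(423,-346,90,-74.4)"
```

```text
t 12.8 pos [ 0.6135 -0.2942  0.092 ] yaw -74.6 F [-0.3 -0.3 -0.7] w 0.0256 g 0.0
 shift mm [-197.4   -0.6    1.8]  turn [ 0.05 -0.07 -0.2 ] j7 -0.41
```

```bash
python3 - <<'E'
from h import *
im,D=imaging.camera("wrist");im2,D=imaging.camera("scene")
cv2.imwrite("pics/w5.png",np.hstack([im[:,150:500],cv2.resize(im2[70:270,200:425],(450,400))]))
print(telemetry.sense()["gripper_width"],telemetry.sense()["force"])
E
```

```text
0.025260741384492375 [ 0.23872221 -1.20164556  0.44943883]
```

View pics/w5.png

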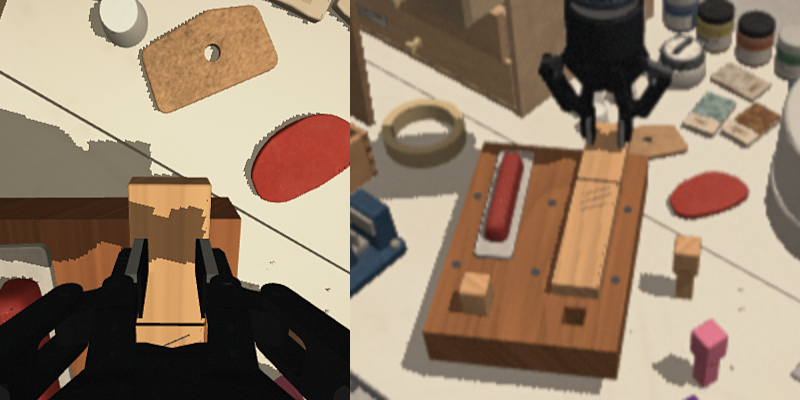

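```bash
python3 - <<'E'
from h import *
for n in("wrist","scene","top"):
    P=imaging.camera_params(n);im,D=imaging.camera(n);C=cloud(P,D)
    th=np.radians(15.5);d=C[...,:2]-[.6135,-.2942]
    a=(d@[np.sin(th),-np.cos(th)])*1e3;b=(d@[np.cos(th),np.sin(th)])*1e3;z=C[...,2]*1e3
    dark=(im.max(2)<75)&(D>0)&(abs(a)<60)&(abs(b)<25)&(z>75)&(z<150)
    print(n,dark.sum())
    for lo in range(76,130,6):
        m=dark&(z>=lo)&(z<lo+6)
        if m.sum()>3:print(lo,m.sum(),"a neg",a[m&(a<0)].round().min(initial=99),a[m&(a<0)].round().max(initial=-99),"pos",a[m&(a>0)].round().min(initial=99),a[m&(a>0)].round().max(initial=-99),"b",b[m].round().min(),b[m].round().max())
    m=(im.max(2)>90)&(D>0)&(abs(a)<35)&(b<60)&(b>-120)&(z>90)&(z<112)
    if m.sum()>20:
        print(" batten z",np.median(z[m]).round(1),"a",np.percentile(a[m],[1,99]).round(1),"b",np.percentile(b[m],[1,99]).round(1))
    if n=="scene":cv2.imwrite("pics/s6.png",cv2.resize(im[60:180,250:370],None,fx=5,fy=5))
E
```

```text
wrist 3951
76 438 a neg -60.0 -27.0 pos 24.0 42.0 b -24.0 11.0
94 11 a neg -14.0 -14.0 pos 13.0 21.0 b -4.0 24.0
100 15 a neg -13.0 -13.0 pos 12.0 13.0 b -7.0 -0.0
106 168 a neg -25.0 -13.0 pos 12.0 24.0 b -10.0 11.0
112 340 a neg -27.0 -13.0 pos 12.0 26.0 b -10.0 11.0
118 408 a neg -27.0 -13.0 pos 12.0 26.0 b -10.0 11.0
124 451 a neg -27.0 -13.0 pos 12.0 26.0 b -11.0 11.0
 batten z 98.0 a [-22.7  20.1] b [-67.   36.9]
scene 188
106 8 a neg -17.0 -13.0 pos 14.0 16.0 b -11.0 5.0
112 22 a neg -24.0 -13.0 pos 14.0 25.0 b -11.0 6.0
118 30 a neg -24.0 -13.0 pos 14.0 26.0 b -13.0 6.0
124 29 a neg -26.0 -12.0 pos 14.0 27.0 b -13.0 7.0
 batten z 99.7 a [-23.4  21. ] b [-118.1   34.6]
top 200
76 127 a neg -60.0 -23.0 pos 37.0 37.0 b -24.0 11.0
82 18 a neg -59.0 -25.0 pos 99.0 -99.0 b -17.0 8.0
94 19 a neg -23.0 -1.0 pos 1.0 13.0 b -7.0 -1.0
106 4 a neg -17.0 -17.0 pos 13.0 25.0 b -9.0 -5.0
112 5 a neg -24.0 -14.0 pos 23.0 23.0 b -9.0 -5.0
118 8 a neg -26.0 -18.0 pos 16.0 25.0 b -10.0 -5.0
124 5 a neg -16.0 -14.0 pos 13.0 18.0 b -10.0 -9.0
 batten z 98.3 a [-23.3  21. ] b [-118.6   -7.8]
```

View pics/s6.png

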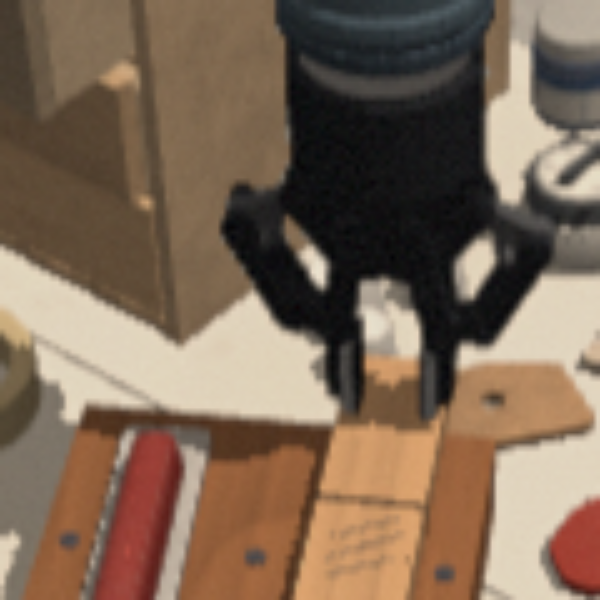

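The fingertips are really at z≈105 mm with the TCP reading 92, so they closed above the batten without touching it. I'll open, go down in part, and measure the tips again.

>>> drive_tool:
  steps:
    - [[0,0,-0.005],[0,0,-0.2],-0.4]
    - [[0,0,0],[0,0,0],-0.4]
    - [[0,0,0],[0,0,0],-0.4]
    - [[0,0,0],[0,0,0],-0.4]
    - [[0,0,0],[0,0,0],-0.4]
    - [[0,0,0.005],[0,0,0],-0.4]
    - [[0,0,0.006],[0,0,0],-0.4]
    - [[0,0,0.005],[0,0,0],-0.4]
    - [[0,0,0.003],[0,0,0],-0.4]
    - [[0,0,0],[0,0,0],-0.4]

```text
t: 13.88
position: [0.6123, -0.2934, 0.0757]
ee_rot: [-3.112, -0.426, 0.002]
force: [-0.3, 0.7, 0.1]
gripper_width: 0.0595
grasp_force: 0.0
```

```bash
cat > tips.py <<'E'
from h import *
plan(423,-346,90,-74.4)
s=telemetry.sense()["position"]
for n in("wrist","scene"):
    P=imaging.camera_params(n);im,D=imaging.camera(n);C=cloud(P,D)
    th=np.radians(15.6);d=C[...,:2]-s[:2]
    a=(d@[np.sin(th),-np.cos(th)])*1e3;b=(d@[np.cos(th),np.sin(th)])*1e3;z=C[...,2]*1e3
    dark=(im.max(2)<80)&(D>0)&(abs(a)<50)&(abs(a)>15)&(abs(b)<13)&(z>84)&(z<150)
    for lo in range(84,124,4):
        m=dark&(z>=lo)&(z<lo+4)
        print(n,lo,(m&(a<0)).sum(),(m&(a>0)).sum(),"a neg",a[m&(a<0)].round().max(initial=-99),"pos",a[m&(a>0)].round().min(initial=99))
    m=(im.max(2)>90)&(D>0)&(abs(a)<35)&(b<60)&(b>-120)&(z>90)&(z<104)
    print(" batten z",np.median(z[m]).round(1),"a",np.percentile(a[m],[1,99]).round(1))
E
python3 tips.py
```

```text
t 13.8833 pos [ 0.6123 -0.2934  0.0757] yaw -74.42 F [-0.3  0.7  0.1] w 0.0595 g 0.0
 shift mm [-196.4   -0.2  -14.1]  turn [-0.07  0.08 -0.02] j7 -0.4
wrist 84 0 0 a neg -99.0 pos 99.0
wrist 88 0 0 a neg -99.0 pos 99.0
wrist 92 34 36 a neg -30.0 pos 30.0
wrist 96 97 112 a neg -30.0 pos 22.0
wrist 100 148 147 a neg -30.0 pos 30.0
wrist 104 180 176 a neg -30.0 pos 30.0
wrist 108 182 179 a neg -29.0 pos 30.0
wrist 112 202 207 a neg -29.0 pos 30.0
wrist 116 226 227 a neg -29.0 pos 30.0
wrist 120 241 238 a neg -29.0 pos 30.0
 batten z 98.0 a [-22.3  21.3]
scene 84 0 0 a neg -99.0 pos 99.0
scene 88 0 0 a neg -99.0 pos 99.0
scene 92 0 0 a neg -99.0 pos 99.0
scene 96 3 0 a neg -29.0 pos 99.0
scene 100 7 6 a neg -29.0 pos 32.0
scene 104 8 8 a neg -29.0 pos 32.0
scene 108 14 9 a neg -29.0 pos 32.0
scene 112 9 10 a neg -29.0 pos 32.0
scene 116 15 11 a neg -29.0 pos 32.0
scene 120 9 10 a neg -29.0 pos 32.0
 batten z 99.7 a [-22.3  22.1]
```

>>> drive_tool:
  steps:
    - [[0,0,0.004],[0,0,0],-0.4]
    - [[0,0,0.003],[0,0,0],-0.4]
    - [[0,0,0],[0,0,0],-0.4]
    - [[0,0,0],[0,0,0],0]
    - [[0,0,0],[0,0,0],0.3]
    - [[0,0,0],[0,0,0],0.6]
    - [[0,0,0],[0,0,0],0.6]
    - [[0,0,0],[0,0,0],0.6]
    - [[0,0,0],[0,0,0],0.6]
    - [[0,0,0],[0,0,0],0.6]
  force: 50

```text
t: 14.82
position: [0.6131, -0.294, 0.0702]
ee_rot: [3.112, 0.426, 0.001]
force: [0.2, -0.6, 2.7]
gripper_width: 0.0438
grasp_force: 52.2
```

```bash
python3 tips.py
```

```text
t 14.8167 pos [ 0.6131 -0.294   0.0702] yaw -74.41 F [ 0.2 -0.6  2.7] w 0.0438 g 52.168763279914856
 shift mm [-197.1   -1.   -19.9]  turn [ 0.02 -0.02 -0.01] j7 -0.4
wrist 84 0 0 a neg -99.0 pos 99.0
wrist 88 34 26 a neg -23.0 pos 23.0
wrist 92 74 71 a neg -23.0 pos 23.0
wrist 96 128 144 a neg -22.0 pos 22.0
wrist 100 162 164 a neg -22.0 pos 22.0
wrist 104 170 172 a neg -22.0 pos 22.0
wrist 108 202 198 a neg -22.0 pos 22.0
wrist 112 202 199 a neg -22.0 pos 22.0
wrist 116 170 169 a neg -22.0 pos 22.0
wrist 120 308 311 a neg -22.0 pos 22.0
 batten z 98.0 a [-21.8  21.6]
scene 84 0 1 a neg -99.0 pos 23.0
scene 88 2 3 a neg -26.0 pos 23.0
scene 92 6 5 a neg -26.0 pos 23.0
scene 96 4 11 a neg -24.0 pos 23.0
scene 100 13 8 a neg -21.0 pos 23.0
scene 104 9 10 a neg -21.0 pos 23.0
scene 108 11 14 a neg -21.0 pos 23.0
scene 112 11 8 a neg -21.0 pos 23.0
scene 116 13 12 a neg -21.0 pos 23.0
scene 120 14 10 a neg -21.0 pos 22.0
 batten z 99.7 a [-22.8  22. ]
```

>>> drive_tool:
  steps:
    - [[-0.002,0,0.0005],[0,0,0],0.6]
    - [[-0.005,0,0],[0,0,0],0.6]
    - [[-0.008,0,0],[0,0,0],0.6]
    - [[-0.01,0,0],[0,0,0],0.6]
    - [[-0.01,0,0],[0,0,0],0.6]
    - [[-0.01,0,0],[0,0,0],0.6]
    - [[-0.01,0,0],[0,0,0],0.6]
    - [[-0.01,0,0],[0,0,0],0.6]
    - [[-0.01,0,0],[0,0,0],0.6]
    - [[-0.01,0,0],[0,0,0],0.6]

```text
t: 15.75
position: [0.5321, -0.3165, 0.0702]
ee_rot: [3.112, 0.427, 0.005]
force: [4.8, 0.8, 5.6]
gripper_width: 0.0434
grasp_force: 52.6
```

>>> drive_tool:
  steps:
    - [[-0.01,0,0],[0,0,0],0.6]
    - [[-0.01,0,0],[0,0,0],0.6]
    - [[-0.01,0,0],[0,0,0],0.6]
    - [[-0.01,0,0],[0,0,0],0.6]
    - [[-0.01,0,0],[0,0,0],0.6]
    - [[-0.01,0,0],[0,0,0],0.6]
    - [[-0.01,0,0],[0,0,0],0.6]
    - [[-0.008,0,0],[0,0,0],0.6]
    - [[-0.005,0,0],[0,0,0],0.6]
    - [[0,0,0],[0,0,0],0.6]

```text
t: 16.58
position: [0.4507, -0.3395, 0.0701]
ee_rot: [3.113, 0.424, 0.002]
force: [0.3, 1.3, 9.4]
gripper_width: 0.0436
grasp_force: 52.9
```

```bash
python3 - <<'E'
from h import *
plan(423,-346,70,-74.4)
ims=[]
for n in("top","scene"):
    P=imaging.camera_params(n);im,D=imaging.camera(n)
    np.savez(n+"7.npz",im=im,D=D,**{k:np.array(P[k]) for k in("camera_matrix","R","t")})
    ims.append(cv2.resize(im[190:320,240:370] if n=="top" else im[160:290,210:340],(400,400),interpolation=cv2.INTER_NEAREST))
cv2.imwrite("pics/ts7.png",np.hstack(ims))
E
```

```text
t 16.5833 pos [ 0.4507 -0.3395  0.0701] yaw -74.48 F [0.3 1.3 9.4] w 0.0436 g 52.94047236442566
 shift mm [-28.4  -1.1   0.1]  turn [ 0.02 -0.06 -0.08] j7 -0.13
```

View pics/ts7.png

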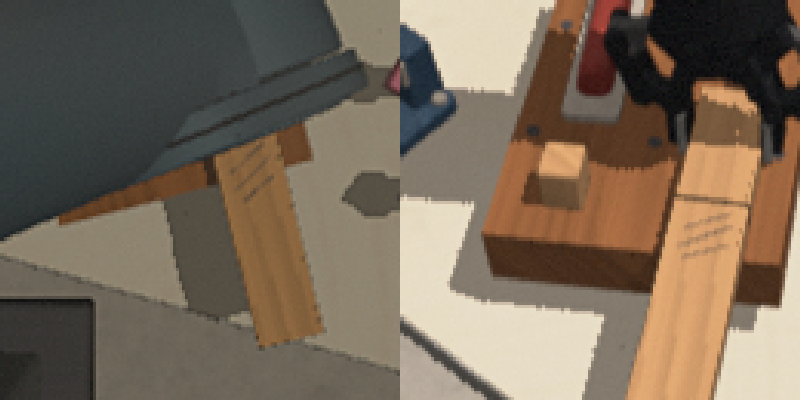

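The batten lies flat on the block and has slid about 168 mm. The scene view shows the pencil line at full-image (312,225), still behind the block's end. The top view shows the batten's outer end and parts of the block edge. Next I measure the remaining travel.

```bash
cat > meas.py <<'E'
from h import *
import sys
th=np.radians(15.6);c0=np.array([.4882,-.2812]);X=np.array([np.sin(th),-np.cos(th)]);Y=np.array([np.cos(th),np.sin(th)])
def toblk(W): d=(W[:,:2]-c0)*1e3; return np.c_[d@X,d@Y]
def proj(P,bx,by,z):
    w=np.r_[c0+X*bx/1e3+Y*by/1e3,z/1e3]; p=P["camera_matrix"]@(P["R"]@w+P["t"]); return p[:2]/p[2]
def prof(P,z,xs,y0,half,mode):
    "along block y at each x: grey profile; returns block points of strongest step or darkest spot"
    g=cv2.cvtColor(P["im"],cv2.COLOR_BGR2GRAY).astype(np.float32);ys=np.arange(y0-half,y0+half+.1,.25);out=[]
    for x in xs:
        uv=np.array([proj(P,x,y,z) for y in ys],np.float32)
        v=cv2.GaussianBlur(cv2.remap(g,uv[:,:1],uv[:,1:],cv2.INTER_LINEAR),(1,9),1.5).ravel()
        s=np.abs(np.gradient(v)) if mode=="step" else np.median(v)-v
        w=s.copy();i=w[6:-6].argmax()+6;sl=slice(max(0,i-8),i+9);w=np.clip(w[sl]-.3*w[i],0,None)
        out.append((x,(ys[sl]*w).sum()/w.sum(),s[i]))
    return np.array(out)
def fit(nm,o):
    m=np.ones(len(o),bool)
    for _ in range(3):
        k,b=np.polyfit(o[m,0],o[m,1],1);r=o[:,1]-k*o[:,0]-b;m=abs(r)<max(.5,2*np.median(abs(r)))
    print(nm,"slope deg",np.degrees(np.arctan(k)).round(2),"y@x=45",(k*45+b).round(2),"n",m.sum(),"/",len(o),"rms",r[m].std().round(2));return k*45+b
S=dict(np.load(f"scene{sys.argv[1]}.npz"));T=dict(np.load(f"top{sys.argv[1]}.npz"));yl=float(sys.argv[2])
e=fit("scene block edge",prof(S,80,np.arange(-84,12,2.),-130,8,"step"))
l=fit("scene line",prof(S,98,np.arange(28,63,2.),yl,10,"dark"))
print("scene remaining",l-e)
e2=fit("top edge",prof(T,80,np.r_[np.arange(-80,-30,2.),np.arange(72,88,2.)],-130,8,"step"))
f=fit("top batten end",prof(T,98,np.arange(27,64,2.),yl-140,10,"step"))
print("top remaining",f+140-e2)
C=cloud(T,T["D"]);b=toblk(C.reshape(-1,3));z=C[...,2].ravel()
m=(b[:,0]>15)&(b[:,0]<75)&(b[:,1]<-140)&(b[:,1]>-300)&(z>.085)&(z<.12)
print("overhang z vs y",np.polyfit(b[m,1],z[m]*1e3,1).round(4),np.median(z[m]).round(4),cv2.minAreaRect(b[m].astype(np.float32)))
E
python3 meas.py 7 -102
```

```text
scene block edge slope deg 0.05 y@x=45 -131.42 n 41 / 48 rms 0.28
scene line slope deg -0.49 y@x=45 -102.49 n 17 / 18 rms 0.24
scene remaining 28.93164719462915
top edge slope deg -0.08 y@x=45 -130.87 n 33 / 33 rms 0.21
top batten end slope deg -16.5 y@x=45 -244.97 n 13 / 19 rms 0.81
top remaining 25.893691062543326
overhang z vs y [1.10000e-03 9.83637e+01] 0.0982 ((44.45098876953125, -191.02651977539062), (102.10853576660156, 45.03965759277344), 89.04923248291016)
```

>>> drive_tool:
  steps:
    - [[-0.002,0,0],[0,0,0],0.6]
    - [[-0.004,0,0],[0,0,0],0.6]
    - [[-0.005,0,0],[0,0,0],0.6]
    - [[-0.005,0,0],[0,0,0],0.6]
    - [[-0.005,0,0],[0,0,0],0.6]
    - [[-0.004,0,0],[0,0,0],0.6]
    - [[-0.002,0,0],[0,0,0],0.6]
    - [[-0.0005,0,0],[0,0,0],0.6]
    - [[0,0,0],[0,0,0],0.6]
    - [[0,0,0],[0,0,0],0.6]

```text
t: 17.52
position: [0.4257, -0.3464, 0.0701]
ee_rot: [3.112, 0.426, 0.004]
force: [3.4, 1.0, 6.8]
gripper_width: 0.0441
grasp_force: 52.8
```

```bash
cat > snap.py <<'E'
from h import *
import sys
plan(423,-346,70,-74.4)
for n in("top","scene"):
    P=imaging.camera_params(n);im,D=imaging.camera(n)
    np.savez(n+sys.argv[1]+".npz",im=im,D=D,**{k:np.array(P[k]) for k in("camera_matrix","R","t")})
cv2.imwrite(f"pics/s{sys.argv[1]}.png",cv2.resize(im[170:290,220:350],None,fx=4.5,fy=4.5,interpolation=cv2.INTER_NEAREST))
E
python3 snap.py 8; python3 meas.py 8 -130
```

```text
t 17.5167 pos [ 0.4257 -0.3464  0.0701] yaw -74.41 F [3.4 1.  6.8] w 0.0441 g 52.77601897716522
 shift mm [-2.5 -1.1  0.1]  turn [ 0.04 -0.13 -0.01] j7 -0.09
scene block edge slope deg -0.09 y@x=45 -131.72 n 43 / 48 rms 0.29
scene line slope deg -0.81 y@x=45 -128.44 n 18 / 18 rms 0.19
scene remaining 3.2713843429880285
top edge slope deg -1.08 y@x=45 -134.19 n 24 / 33 rms 1.62
top batten end slope deg -3.17 y@x=45 -267.83 n 17 / 19 rms 1.65
top remaining 6.368162960110823
overhang z vs y [2.10000e-03 9.85788e+01] 0.0981 ((44.560813903808594, -210.06808471679688), (115.7279281616211, 44.959556579589844), 89.05305480957031)
```

View pics/s8.png

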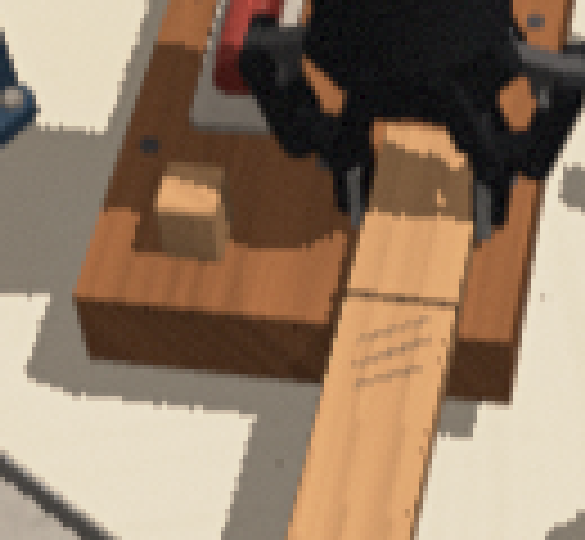

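The line at crop (405,297) is about 3 mm short of the block's end and about 0.7° off square. I'll slide the rest and turn slightly.

>>> drive_tool:
  steps:
    - [[-0.001,0,0],[0,0,-0.2],0.6]
    - [[-0.001,0,0],[0,0,-0.2],0.6]
    - [[-0.0006,0,0],[0,0,-0.2],0.6]
    - [[-0.0004,0,0],[0,0,-0.1],0.6]
    - [[0,0,0],[0,0,0],0.6]
    - [[0,0,0],[0,0,0],0.6]
    - [[0,0,0],[0,0,0],0.6]
    - [[0,0,0],[0,0,0],0.6]
    - [[0,0,0],[0,0,0],0.6]
    - [[0,0,0],[0,0,0],0.6]

```text
t: 18.45
position: [0.4234, -0.347, 0.0701]
ee_rot: [3.109, 0.446, 0.004]
force: [4.8, 1.6, 6.9]
gripper_width: 0.0436
grasp_force: 52.7
```

```bash
python3 snap.py 9; python3 meas.py 9 -131
```

```text
t 18.45 pos [ 0.4234 -0.347   0.0701] yaw -73.66 F [4.8 1.6 6.9] w 0.0436 g 52.741559743881226
 shift mm [-0.1 -1.   0.1]  turn [ 0.04 -0.16  0.74] j7 -0.07
scene block edge slope deg 0.37 y@x=45 -131.07 n 41 / 48 rms 0.26
scene line slope deg -0.2 y@x=45 -130.84 n 18 / 18 rms 0.23
scene remaining 0.23050901874418628
top edge slope deg 1.79 y@x=45 -126.38 n 22 / 33 rms 1.26
top batten end slope deg 4.16 y@x=45 -269.68 n 14 / 19 rms 1.09
top remaining -3.3088282375603484
overhang z vs y [4.00000e-04 9.82196e+01] 0.0982 ((46.29734420776367, -213.42135620117188), (112.72772216796875, 44.86775588989258), 89.50538635253906)
```

>>> drive_tool:
  steps:
    - [[-0.0003,0,0],[0,0,-0.2],0.6]
    - [[-0.0003,0,0],[0,0,-0.1],0.6]
    - [[0,0,0],[0,0,0],0.6]
    - [[0,0,0],[0,0,0],0.6]
    - [[0,0,0],[0,0,0],0.6]
    - [[0,0,0],[0,0,0],0.6]
    - [[0,0,0],[0,0,0],0.6]
    - [[0,0,0],[0,0,0],0.6]
    - [[0,0,0],[0,0,0],0.6]
    - [[0,0,0],[0,0,0],0.6]

```text
t: 19.38
position: [0.4229, -0.3471, 0.0701]
ee_rot: [3.108, 0.455, 0.005]
force: [4.2, 2.2, 7.0]
gripper_width: 0.0441
grasp_force: 52.8
```

```bash
python3 snap.py 10; python3 meas.py 10 -131
```

```text
t 19.3833 pos [ 0.4229 -0.3471  0.0701] yaw -73.36 F [4.2 2.2 7. ] w 0.0441 g 52.756531834602356
 shift mm [ 0.4 -1.   0.1]  turn [ 0.03 -0.16  1.04] j7 -0.06
scene block edge slope deg 0.04 y@x=45 -131.46 n 42 / 48 rms 0.24
scene line slope deg -0.17 y@x=45 -131.37 n 18 / 18 rms 0.2
scene remaining 0.0913304903789367
top edge slope deg 1.94 y@x=45 -127.11 n 28 / 33 rms 2.83
top batten end slope deg 5.99 y@x=45 -270.51 n 11 / 19 rms 0.48
top remaining -3.4012276938046426
overhang z vs y [7.0000e-04 9.8288e+01] 0.0981 ((46.907196044921875, -214.2427978515625), (44.942264556884766, 113.18051147460938), 0.05473333224654198)
```

```bash
python3 -c "
from rig import manip
print(manip.finish_job())"
```

```text
the job is handed in; nothing more can be done
None
```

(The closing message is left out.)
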